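# Find the clamp nut that fits the winder spindle and screw it down on the reel

### The job

One of the two yellow clamp nuts fits the thread of the winder's spindle; you cannot see which, so try them on. Screw the one that fits clockwise all the way home, until it sits flat on the reel, and leave the other nut standing upright on the black mat. Do not knock over or push aside the other things on the bench.

Things in the scene. Friction and masses are not known exactly. Their poses are not given: they have to be found in the camera images.
- winder: Reel winder, fixed; nothing on it turns. Origin: on the bench under the vertical spindle axis. Grey base plate 10 mm thick; on it a reel (black flanges 140 mm diameter, red core) centred on the axis. Blue drive housing 100 mm (own x) by 76 mm (own y), its top 135 mm above the bench, centre 145 mm from the axis along own +y.
- reel_top (a point): Point on the spindle axis at the height of the reel's upper flange, 55 mm above the bench; z up. A nut is home when its origin is here: its underside then lies flat on the flange.
- spindle_tip (a point): Top of the bare aluminium spindle, on its axis, 63 mm above the flange. Tip 18 mm diameter, core 30 mm, thread 45 mm outside, starting 54 mm above the flange. Very coarse right-hand thread: 42 mm down per full clockwise turn. In some episodes it is a four-start, in others a five-start thread; which nut fits depends on it.
- nut_1: Yellow clamp nut, about 0.17 kg, starts upright. Origin: centre of its underside; z up; x towards a black stripe on its top. Hub 72 mm diameter, 70 mm tall, hollow from below (bore 47 mm flaring to 50 mm at the mouth, 64 mm deep), hidden thread lugs in the bore. On the hub a round knob, see nut_1_knob. Set over the spindle it first rests on the thread, underside 26 to 41 mm above the flange.
- nut_1_knob (a point): Middle of nut_1's knob, 85 mm above its underside: 30 mm diameter, 30 mm tall (70 to 100 mm up), pinch it from above. The nut that fits goes down 42 mm per full clockwise turn (seen from above), easily, and stays where it is left. It needs about 230 to 350 degrees to get home: let go, turn the hand back and grip again.
- nut_2: Second yellow clamp nut: same outside, size, frame and resting height as nut_1; other lugs inside. Exactly one of the two fits, and which one changes between episodes. The wrong nut goes down 6 mm at most, then jams on the thread within a third of a turn (the hand slips on its knob); turned back a little it lifts off again. Forcing does not help.
- nut_2_knob (a point): Middle of nut_2's knob, 85 mm above its underside, as on nut_1.
- mat: Black rubber mat fixed to the bench, 270 mm (own x) by 150 mm (own y), 3 mm thick, on which both nuts stand upright at the start, 120 to 150 mm apart along its x. Origin: centre of its underside, on the bench.
- screwdriver: Bystander: red screwdriver, 170 mm, lying on the bench right of the mat. Origin: centre of its underside.
- tape_roll: Bystander: blue roll of tape lying flat, 90 mm diameter, 24 mm tall. Origin: centre of its underside.
- screw_jar: Bystander: pale jar with white cap, 64 mm diameter, 85 mm tall. Origin: centre of its underside.
- multimeter: Bystander: orange multimeter lying flat, 150 by 78 by 34 mm. Origin: centre of its underside.
- pliers: Bystander: pliers with blue handles lying flat, 165 mm long, 18 mm tall. Origin: under the pivot.
- screw_cup: Bystander: white cup, 70 mm diameter, 70 mm tall. Origin: centre of its underside.
There are look-alikes about, which are no part of the job. Leave any green or turquoise look-alike of the nut_1 alone.

How it is judged:
By the outcome, as a careful person would: the job done as asked, in the order asked, and still so for the second after the job is handed in, with the robot touching nothing.
It also fails if it takes over 72 s, if anything falls off the work surface, if the arm or the gripper's body presses on something with over 40 N, if the wrist force passes 120 N, or if a joint passes its speed limit or range.

### The arm

A 6-joint arm with a two-finger parallel gripper is mounted at the origin on the work surface. World frame = base frame: x ahead of the robot, y to its left, z up, the work surface at z = 0. Lengths are in m, angles in rad, forces in N, time in s.
With the tool pointing down it reaches from about 0.25 to 0.725 m from the base axis. Payload 4 kg.
Tool frame: the origin (TCP) lies midway between the tips of the shut fingers; the grasp point (between the pads) lies 19 mm behind it (bot.grip_point_offset is the distance from the TCP to the grasp point, in m); z points along the fingers, y is the line along which they close (so a half turn about z gives the same grasp; the last joint's range is limited). The gripper opens to 85 mm and grips with 20 to 120 N. Pads are 22 mm wide; open, the fingers measure 114 mm over their backs; the gripper's body (76 mm by 85 mm) begins 54 mm behind the grasp point. The pads swing forward as they close: fully open they stand 13 mm farther back than shut.
Start: joints at [1.255, 0.241, 0.005, 1.335, 0, 1.571], TCP at [0.155, 0.475, 0.198] pointing down, gripper open.
Joint ranges: [-2.72, 2.72], [-1.05, 1.87], [-1.09, 1.28], [-1.99, 2.15], [-1.42, 1.44], [-3.14, 3.14]. Speed limits (rad/s): [2.79, 2.79, 3.14, 3.14, 3.14, 3.14].

### API

Orientations are given as a unit quaternion [x, y, z, w].
In Python, from workcell import bot gives the robot as it stands.
- The arm moves only by the tool step_arm, never from a script. Its argument "targets" is text: rows parted by semicolons, each of 7 numbers parted by spaces: the opening, from -1 (shut) to 1 (fully open), so that 0 is half open, then the shift along the world's x, y, z normalised to -1 to 1, where 1 is 0.5 m, then the turn, a rotation vector about the world's x, y, z normalised to -1 to 1, where 1 is pi/4 rad. In form: gripper x y z wx wy wz; .... A call has 1 to 10 rows; each row is the pose to reach, as a shift and turn from the pose commanded when the call began; what a row does not reach only later rows make up. A row lasts 1/12 s, in which the tool goes at most 41.7 mm and 7.16 degrees, less where a joint would pass 70% of its speed; a pose out of reach is approached as far as the arm can. A call with a number of a shift or a turn outside -1 to 1 is refused whole. A call with a gripper value outside its range is refused whole. The fingers move at their own pace and stop on an object; the grip force is fixed at half the most. Time passes only in rows, so rows that repeat a pose let the fingers close. It gives the time, the measured TCP pose, the force, the opening and the grip force at its end, in the units of the state.
- bot.get_obs(): the state, without advancing time (a new reading comes with each control period).
- bot.camera(name): name is "side" or "top" or "wrist"; returns the picture (480x640x3 uint8, red, green, blue); there is no depth.
- bot.camera_info(name): a dict with "vertical_fov" (degrees; the focal length in pixels is half the picture's height over the tangent of half this angle, whatever the lens; pixels are square), "cx", "cy" (the principal point, pixels), "D" ([k1, k2, p1, p2, k3] as OpenCV has them; the pictures are not rectified), "pose" (4x4, takes a point from camera to world coordinates). Camera axes: x right, y up, looking along -z (the intrinsics and any distortion apply to the point x, -y, -z); pixel columns grow to the right and rows downward; lengths in m; the calibration is good to about 2 mm. A picture is of the moment at which its call begins: read the wrist's pose just before it. camera_info takes no time and is no camera call; for the wrist camera it gives the pose at the moment of the call.
- bot.job_done(): hands the job in; it is judged then, once.
The state is a dict: "clock": time; "joint_pos": joint angles; "joint_vel": joint speeds; "tau": joint torques, N m; "eef_pos": TCP position; "tool_rot": TCP orientation; "ft_force": force on the tool from outside, world axes, zero at the start; "ft_torque": the same for the moment, N m; "grip_width": finger opening in m; "grasp_force": force on a finger pad.
Only numpy, scipy, OpenCV 4.12 (cv2) and the standard library are available. Lean on these libraries where they do the work, as an engineer would, in place of code of your own. Each camera call takes 0.05 s, during which the arm holds its last target. There are 200 camera calls.

## Working session

There is one attempt and no reset: what is moved stays moved. The work goes in short steps, Python scripts to look and compute and a tool call to move; the robot and the scene stay as the last step left them, time stands still between calls to the robot, and variables do not carry over. Pictures are saved under pics/ and viewed, at most 10 in all, crops included, and the job is handed in when it is done.

Besides the shell and the picture viewer there is one more tool, called after "Call:" as a command line: name --argument value ..., lists and objects as JSON in quotes. step_arm: Moves the arm, as the interface text tells. Scaled input: -1 to 1 covers 0.5 m each way for a shift and pi/4 rad each way for a turn. Its arguments: {"type":"object","properties":{"targets":{"type":"string"}},"required":["targets"]}

```bash
ls; mkdir -p pics
python3 - <<'E'
from workcell import bot
import cv2,numpy as np
for n in("top","side"):
    im=bot.camera(n);cv2.imwrite(f"pics/{n}0.png",im[:,:,::-1]);i=bot.camera_info(n);print(n,i)
o=bot.get_obs();print({k:np.round(v,3) for k,v in o.items()})
E
```

```text
pics
top {'vertical_fov': 50.008962418165574, 'cx': 310.2552557122262, 'cy': 241.9115474350862, 'D': array([-0.12234581,  0.        ,  0.        ,  0.        ,  0.        ]), 'pose': array([[-0.02570595,  0.98483912, -0.171555  ,  0.31685988],
       [-0.99918794, -0.03063871, -0.02616723, -0.13232713],
       [-0.03102673,  0.17074304,  0.98482697,  1.30668578],
       [ 0.        ,  0.        ,  0.        ,  1.        ]])}
side {'vertical_fov': 48.69510898564472, 'cx': 322.0372776342809, 'cy': 229.6850630099126, 'D': array([-0.13858562,  0.        ,  0.        ,  0.        ,  0.        ]), 'pose': array([[ 0.66440064,  0.54598006, -0.51037002, -0.02235838],
       [-0.74714451,  0.50223034, -0.43536165, -0.61030479],
       [ 0.01862453,  0.67057472,  0.74160817,  0.91568736],
       [ 0.        ,  0.        ,  0.        ,  1.        ]])}
{'clock': np.float64(0.1), 'joint_pos': array([ 1.255,  0.241,  0.004,  1.335, -0.   ,  1.571]), 'joint_vel': array([ 0.002, -0.003,  0.005, -0.001, -0.   ,  0.001]), 'tau': array([ 0.0000e+00, -3.7314e+01,  2.5301e+01,  1.1000e-02,  0.0000e+00,
       -0.0000e+00]), 'eef_pos': array([0.155, 0.475, 0.197]), 'tool_rot': array([ 0.157,  0.988, -0.001, -0.   ]), 'ft_force': array([ 0.147, -0.1  ,  0.646]), 'ft_torque': array([-0.008,  0.046,  0.002]), 'grasp_force': np.float64(0.0), 'grip_width': np.float64(0.085)}
```

View pics/top0.png

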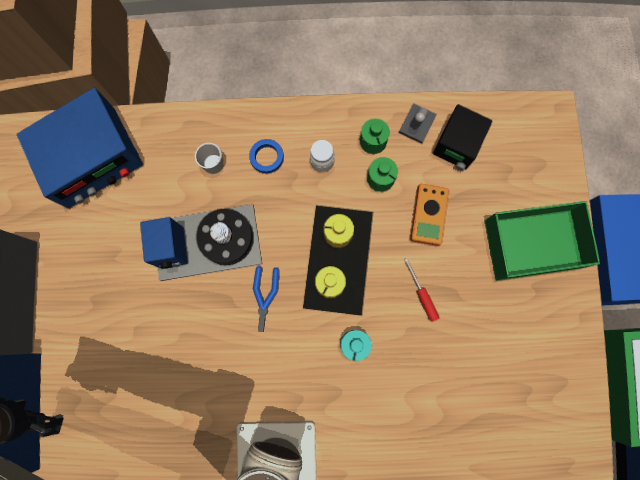

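View pics/side0.png

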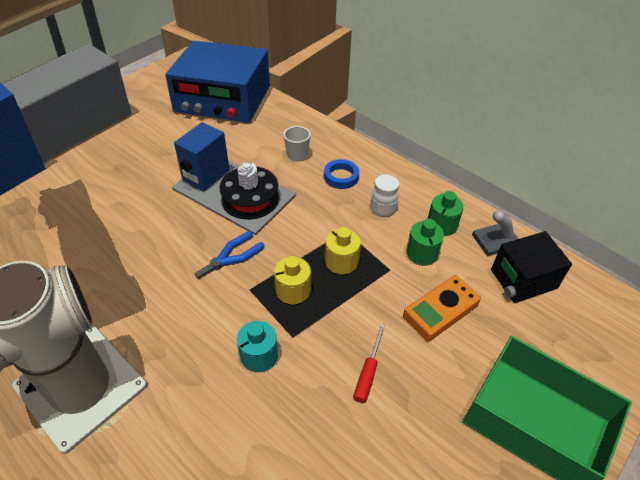

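```bash
cat > h.py <<'E'
from workcell import bot
import cv2,numpy as np
def K(i):
    f=240/np.tan(np.radians(i["vertical_fov"]/2));return np.array([[f,0,i["cx"]],[0,f,i["cy"]],[0,0,1]])
def ray(i,uv):
    p=cv2.undistortPoints(np.array([[uv]],float),K(i),i["D"])[0,0]
    return i["pose"][:3,3],i["pose"][:3,:3]@np.array([p[0],-p[1],-1])
def onz(i,uv,z):
    o,d=ray(i,uv);return (o+d*(z-o[2])/d[2])[:2]
def proj(i,P):
    q=i["pose"][:3,:3].T@(np.asarray(P,float)-i["pose"][:3,3])
    return cv2.projectPoints(np.array([[q[0],-q[1],-q[2]]]),np.zeros(3),np.zeros(3),K(i),i["D"])[0][0,0]
def yellow(im):
    h=cv2.cvtColor(im,cv2.COLOR_RGB2HSV);return cv2.inRange(h,(24,150,60),(36,255,255))
E
python3 - <<'E'
from h import *
t=cv2.imread("pics/top0.png");s=cv2.imread("pics/side0.png")
a=cv2.resize(t[200:310,190:380],None,fx=4,fy=4,interpolation=cv2.INTER_CUBIC)
cv2.imwrite("pics/crop_top.png",a)
for n,im in(("top",t),("side",s)):
    i=bot.camera_info(n);m=yellow(im[:,:,::-1].copy())
    nn,l,st,c=cv2.connectedComponentsWithStats(m)
    for k in range(1,nn):
        if st[k,4]>60: print(n,st[k],c[k].round(1), onz(i,c[k],.06).round(4))
i=bot.camera_info("top")
print("spindle",onz(i,(220,233),.118))
for k in [(316,206),(372,211),(363,315),(304,309)]:print(onz(i,k,.003).round(3))
E
```

```text
top [323 214  31  31 367] [337.8 226.3] [ 0.571  -0.1682]
top [324 273  13  15  65] [329.4 279.9] [ 0.4391 -0.1432]
side [325 227  36  41 729] [343.5 243.6] [ 0.5677 -0.1681]
side [274 256  37  33 792] [292.6 271.7] [ 0.4401 -0.1403]
spindle [0.55206866 0.1130602 ]
[ 0.638 -0.115]
[ 0.62 -0.26]
[ 0.354 -0.225]
[ 0.373 -0.077]
```

View pics/crop_top.png

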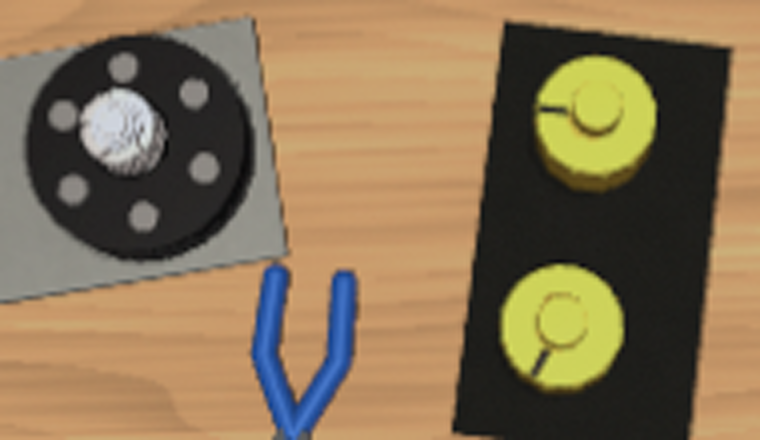

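The crop shows the two yellow nuts on the mat, with knob tops at about (339,227) and (330,280) in the full top image. The green look-alikes at (375,135) and (382,174) and the turquoise one at (356,345) are the wrong colour and stand off the mat. The flange centre is about (224,237).

Run:
```python
from h import *
t=bot.camera_info("top");im=cv2.imread("pics/top0.png")
f=lambda x,y:((x+.5)/4-.5+190,(y+.5)/4-.5+200)
for n,x,y,z in[("Aknob",597,108,.103),("Ahub",596,116,.073),("Bknob",562,320,.103),("Bhub",562,326,.073),("flange",139,147,.055)]:
    print(n,onz(t,f(x,y),z).round(4))
# flange ellipse fit: dark pixels in region; side view too
def flange(n,roi):
    im=cv2.imread(f"pics/{n}0.png");i=bot.camera_info(n);x0,y0,x1,y1=roi
    m=(im[y0:y1,x0:x1].max(2)<60).astype(np.uint8)
    c=max(cv2.findContours(m,0,1)[0],key=cv2.contourArea)[:,0]+[x0,y0]
    P=np.array([onz(i,p,.055) for p in cv2.convexHull(c.astype(np.int32))[:,0]])
    (a,b),r=cv2.minEnclosingCircle((P*1000).astype(np.float32));print(n,a,b,r)
flange("top",(190,200,262,275));flange("side",(205,150,300,225))
```

```text
Aknob [ 0.5614 -0.1695]
Ahub [ 0.5625 -0.1697]
Bknob [ 0.4354 -0.1446]
Bhub [ 0.4347 -0.1448]
flange [0.5556 0.115 ]
top 556.2933349609375 114.42289733886719 73.18146514892578
side 544.5421142578125 157.32296752929688 141.51156616210938
```

Run:
```python
from h import *
from scipy.spatial.transform import Rotation as R
o=bot.get_obs();i=bot.camera_info("wrist");r=R.from_quat(o["tool_rot"]).as_matrix()
print((r.T@(i["pose"][:3,3]-o["eef_pos"])).round(4));print((r.T@i["pose"][:3,:3]).round(3),i["vertical_fov"],i["D"],i["cx"],i["cy"])
```

```text
[ 0.0663 -0.0006 -0.1754]
[[ 0.     0.965  0.262]
 [ 1.    -0.    -0.   ]
 [-0.     0.262 -0.965]] 61.123273121232536 [-0.06372518  0.          0.          0.          0.        ] 314.42959618111433 243.5957148074196
```

Call:
step_arm --targets "1 0 0 0.1 0 0 0.15; 1 0.05 -0.05 0.2 0 0 0.31; 1 0.12 -0.12 0.26 0 0 0.46; 1 0.18 -0.18 0.26 0 0 0.62; 1 0.24 -0.24 0.26 0 0 0.77; 1 0.29 -0.3 0.26 0 0 0.92; 1 0.35 -0.36 0.26 0 0 1; 1 0.4 -0.42 0.26 0 0 1; 1 0.45 -0.48 0.26 0 0 1; 1 0.5 -0.54 0.26 0 0 1"

```text
clock: 0.93
eef_pos: [0.3785, 0.2359, 0.3272]
tool_rot: [-0.233, 0.973, -0.0, -0.0]
ft_force: [0.7, 1.1, 0.3]
grip_width: 0.0854
grasp_force: 0.0
```

Call:
step_arm --targets "1 0.05 -0.03 -0.02 0 0 0.15; 1 0.1 -0.06 -0.04 0 0 0.31; 1 0.15 -0.09 -0.06 0 0 0.46; 1 0.2 -0.12 -0.06 0 0 0.62; 1 0.25 -0.15 -0.06 0 0 0.77; 1 0.3 -0.18 -0.06 0 0 0.92; 1 0.3 -0.18 -0.06 0 0 1; 1 0.3 -0.18 -0.06 0 0 1; 1 0.3 -0.18 -0.06 0 0 1"

```text
clock: 1.68
eef_pos: [0.5274, 0.1474, 0.2966]
tool_rot: [-0.586, 0.81, 0.0, -0.001]
ft_force: [-0.5, -0.1, -0.2]
grip_width: 0.0856
grasp_force: 0.0
```

Run:
```python
from h import *
i=bot.camera_info("wrist");im=bot.camera("wrist");cv2.imwrite("pics/w1.png",im[:,:,::-1]);np.save("w1.npy",i["pose"])
o=bot.get_obs();print(o["eef_pos"],o["joint_pos"].round(3));print(proj(i,(.556,.115,.118)),proj(i,(.556,.115,.055)))
```

```text
[0.52717619 0.14779802 0.29703154] [ 0.273  0.325  0.374  1.621  0.    -0.98 ]
[271.25618986 187.07250046] [277.52978648 179.27975379]
```

View pics/w1.png

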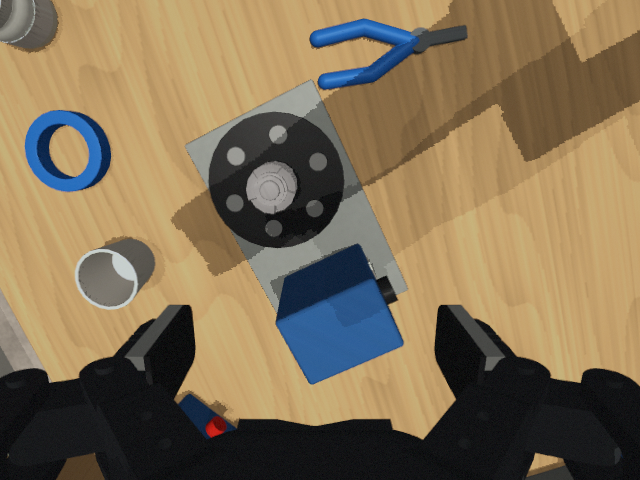

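The wrist view shows the spindle tip at about (270,188) and the flange centre at about (277,180). Both match the projected (0.556, 0.115), so I move on to the far nut, A.

Call:
step_arm --targets "1 0 -0.06 0 0 0 0.15; 1 0 -0.13 0 0 0 0.31; 1 0 -0.2 0 0 0 0.46; 1 0 -0.27 0 0 0 0.62; 1 0.01 -0.34 0 0 0 0.77; 1 0.01 -0.41 0 0 0 0.92; 1 0.014 -0.48 0 0 0 1; 1 0.014 -0.55 0 0 0 1; 1 0.014 -0.57 0 0 0 1; 1 0.014 -0.57 0 0 0 1"

```text
clock: 2.57
eef_pos: [0.5341, -0.139, 0.2975]
tool_rot: [0.851, -0.525, 0.0, 0.0]
ft_force: [0.0, 0.8, -0.8]
grip_width: 0.085
grasp_force: 0.0
```

Call:
step_arm --targets "1 0 0 -0.02 0 0 0.15; 1 0 0 -0.04 0 0 0.31; 1 0 0 -0.06 0 0 0.46; 1 0 0 -0.08 0 0 0.62; 1 0 0 -0.1 0 0 0.77; 1 0 0 -0.1 0 0 0.85; 1 0 0 -0.1 0 0 0.85; 1 0 0 -0.1 0 0 0.85"

```text
clock: 3.23
eef_pos: [0.5348, -0.1354, 0.2478]
tool_rot: [0.977, -0.215, 0.0, -0.0]
ft_force: [-0.0, -0.2, 0.5]
grip_width: 0.0856
grasp_force: 0.0
```

Run:
```python
from h import *
i=bot.camera_info("wrist");im=bot.camera("wrist");cv2.imwrite("pics/w2.png",im[:,:,::-1]);np.save("w2.npy",i["pose"])
o=bot.get_obs();print(o["eef_pos"],o["joint_pos"].round(3))
for x,y in((.562,-.1695),(.435,-.1446)):print(proj(i,(x,y,.103)),proj(i,(x,y,.073)))
# spindle flange circle from w1
j=dict(i);j["pose"]=np.load("w1.npy");b=cv2.imread("pics/w1.png")
m=(b[100:255,200:350].max(2)<70).astype(np.uint8)
c=cv2.convexHull(max(cv2.findContours(m,0,1)[0],key=cv2.contourArea))[:,0]+[200,100]
P=np.array([onz(j,p,.055) for p in c])
s=np.linalg.lstsq(np.c_[2*P,np.ones(len(P))],(P**2).sum(1),rcond=None)[0];print(s[:2],np.sqrt(s[2]+s[0]**2+s[1]**2))
print("tip",onz(j,(270,188.5),.118))
```

```text
[ 0.53495323 -0.13577369  0.24803634] [-0.249  0.332  0.258  1.497  0.    -2.957]
[338.90339685 169.74359246] [336.87405258 166.75348817]
[372.22386927 317.66225003] [367.86902482 303.64938022]
[0.55866473 0.11723937] 0.06919024119849067
tip [0.55746113 0.11582806]
```

View pics/w2.png

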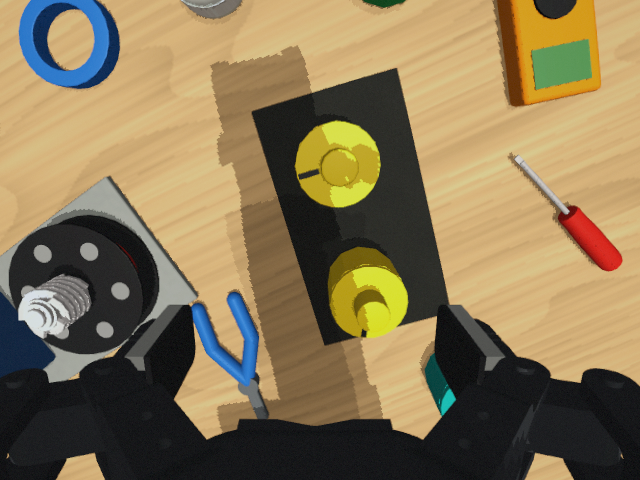

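The far nut's knob is at (340,167) in this view, close to the predicted (339,170). The arm stopped short of the commanded pose, so I correct from the measured one.

Run:
```python
from h import *
i=bot.camera_info("wrist");i["pose"]=np.load("w2.npy")
print(onz(i,(340,167),.103),onz(i,(338,164.5),.073),onz(i,(374,317),.103))
im=cv2.imread("pics/w2.png")[:,:,::-1].copy();m=yellow(im)
c=cv2.findContours(m[100:225,280:400],0,1)[0];c=max(c,key=cv2.contourArea);print(np.array(cv2.minEnclosingCircle(c)[0])+[280,100],cv2.minEnclosingCircle(c)[1])
o=bot.get_obs();print(o["eef_pos"],o["tool_rot"].round(4))
```

```text
[ 0.56357744 -0.17113686] [ 0.5633311  -0.17114306] [ 0.43492875 -0.14622872]
[337.23375702 163.66241455] 43.71961212158203
[ 0.53495323 -0.13577369  0.24803634] [ 9.766e-01 -2.151e-01  5.000e-04 -2.000e-04]
```

Call:
step_arm --targets "1 0.056 -0.07 -0.05 0 0 0; 1 0.056 -0.07 -0.1 0 0 0; 1 0.056 -0.07 -0.16 0 0 0; 1 0.056 -0.07 -0.22 0 0 0; 1 0.056 -0.07 -0.28 0 0 0; 1 0.056 -0.07 -0.32 0 0 0; 1 0.056 -0.07 -0.345 0 0 0; 1 0.056 -0.07 -0.345 0 0 0; 1 0.056 -0.07 -0.345 0 0 0"

```text
clock: 4.03
eef_pos: [0.5626, -0.1718, 0.0748]
tool_rot: [0.977, -0.215, -0.0, -0.0]
ft_force: [0.4, -0.1, 0.3]
grip_width: 0.0855
grasp_force: 0.0
```

Call:
step_arm --targets "-1 0 0 0 0 0 0; -1 0 0 0 0 0 0; -1 0 0 0 0 0 0; -1 0 0 0 0 0 0; -1 0 0 0 0 0 0; -1 0 0 0 0 0 0; -1 0 0 0 0 0 0; -1 0 0 0 0 0 0"

```text
clock: 4.7
eef_pos: [0.5627, -0.1724, 0.0749]
tool_rot: [0.977, -0.215, -0.0, -0.0]
ft_force: [0.2, -0.3, 0.2]
grip_width: -0.0
grasp_force: 0.0
```

Run:
```python
from h import *
o=bot.get_obs();print(o["grip_width"],o["eef_pos"],o["joint_pos"].round(3))
im=bot.camera("wrist");s=bot.camera("side")
a=cv2.resize(s[180:330,240:420],None,fx=2.6,fy=2.6)
cv2.imwrite("pics/g1.png",np.hstack([cv2.resize(im,(432,324)),cv2.resize(a,(360,324))])[:,:,::-1])
```

```text
-4.7164405411024634e-05 [ 0.56267588 -0.17236231  0.07488484] [-0.297  0.49   0.042  1.122  0.    -3.005]
```

View pics/g1.png

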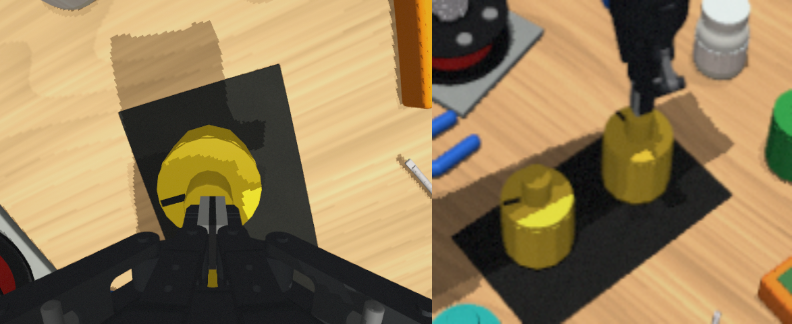

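Run:
```python
from h import *
i=bot.camera_info("wrist");o=bot.get_obs()
print("tcp px",proj(i,o["eef_pos"]),"knob pred px",proj(i,(.563,-.171,.103)),"hub pred",proj(i,(.563,-.171,.073)))
print("knob now",onz(i,(309,273),.103))
t=bot.camera_info("top");s=bot.camera_info("side");im=bot.camera("side");cv2.imwrite("pics/s2.png",im[:,:,::-1])
m=yellow(im)
nn,l,st,c=cv2.connectedComponentsWithStats(m)
for k in range(1,nn):
    if st[k,4]>60: print(st[k],c[k].round(1))
print("side tcp",proj(s,o["eef_pos"]))
w=bot.camera("wrist");cv2.imwrite("pics/g2.png",cv2.resize(w[200:420,200:430],None,fx=2.6,fy=2.6)[:,:,::-1])
```

```text
tcp px [313.20487215 282.57375542] knob pred px [309.46397285 308.53037788] hub pred [310.23683752 281.69839919]
knob now [ 0.57645076 -0.17708498]
[280 270  32  19 279] [297.8 279.6]
side tcp [343.86506655 241.36202189]
```

View pics/g2.png

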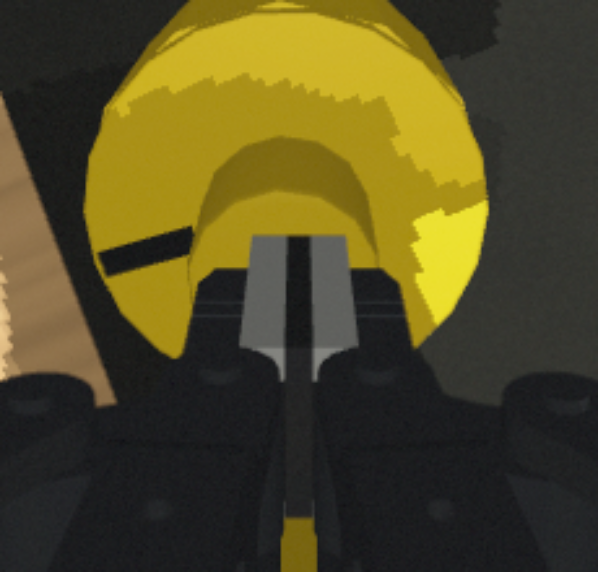

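The nut has not moved: its knob top still projects to about (309,308). The fingers have shut at about knob-top height, so I lift to check where the tips really are against the reported TCP.

Call:
step_arm --targets "-1 0 0 0.05 0 0 0; -1 0 0 0.12 0 0 0; -1 0 0 0.16 0 0 0; -1 0 0 0.16 0 0 0; -1 0 0 0.16 0 0 0"

```text
clock: 5.32
eef_pos: [0.5639, -0.1727, 0.1566]
tool_rot: [0.977, -0.215, 0.002, 0.0]
ft_force: [0.0, 0.1, -0.1]
grip_width: 0.0
grasp_force: 0.0
```

Run:
```python
from h import *
o=bot.get_obs();print(bot.grip_point_offset,o["eef_pos"],o["grip_width"])
s=bot.camera_info("side");im=bot.camera("side");p=proj(s,o["eef_pos"]);print(p)
for z in (0,.02,.04):print(proj(s,o["eef_pos"]+[0,0,z]))
w=bot.camera("wrist");i=bot.camera_info("wrist");print(proj(i,o["eef_pos"]))
x,y=285,150
a=cv2.resize(im[y:y+110,x:x+110],(400,400),interpolation=cv2.INTER_CUBIC)
b=cv2.resize(w[160:400,200:440],(400,400))
cv2.imwrite("pics/l1.png",np.hstack([a,b])[:,:,::-1])
```

```text
0.0187 [ 0.56392412 -0.17270223  0.1565952 ] 1.5716248923968e-05
[346.43057436 214.14963376]
[346.43057436 214.14963376]
[346.96581167 207.08016192]
[347.51508397 199.80940555]
[312.53938169 280.64805368]
```

View pics/l1.png

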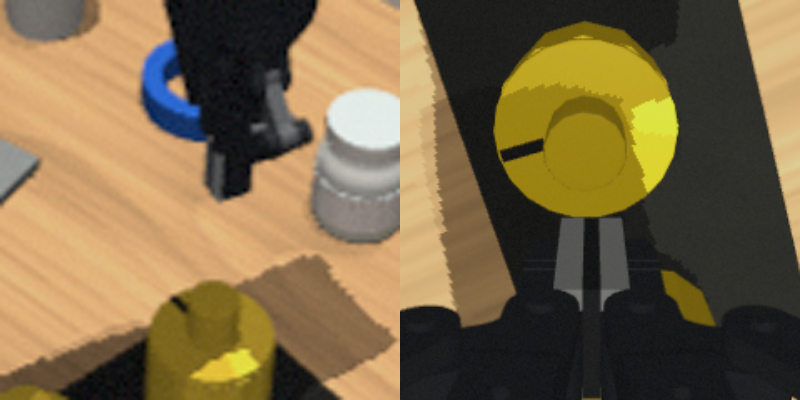

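Run:
```python
from h import *
i=bot.camera_info("wrist")
print(onz(i,(310.5,249),.103),bot.get_obs()["eef_pos"])
```

```text
[ 0.56407157 -0.1712039 ] [ 0.56204268 -0.17212655  0.1539135 ]
```

Call:
step_arm --targets "1 0 0 0 0 0 0; 1 0 0 0 0 0 0; 1 0 0 0 0 0 0; 1 0 0 0 0 0 0; 1 0 0 0 0 0 0; 1 0 0 0 0 0 0; 1 0 0.002 -0.06 0 0 0; 1 0 0.002 -0.12 0 0 0; 1 0 0.002 -0.18 0 0 0; 1 0 0.002 -0.214 0 0 0"

```text
clock: 6.25
eef_pos: [0.5607, -0.1707, 0.0446]
tool_rot: [0.977, -0.215, -0.002, -0.0]
ft_force: [0.5, 0.0, -0.7]
grip_width: 0.0853
grasp_force: 0.0
```

Call:
step_arm --targets "1 0 0 0 0 0 0; -1 0 0 0 0 0 0; -1 0 0 0 0 0 0; -1 0 0 0 0 0 0; -1 0 0 0 0 0 0; -1 0 0 0 0 0 0; -1 0 0 0 0 0 0; -1 0 0 0 0 0 0"

```text
clock: 6.92
eef_pos: [0.5641, -0.1716, 0.0497]
tool_rot: [0.977, -0.215, 0.002, 0.0]
ft_force: [-0.3, -0.3, 6.3]
grip_width: 0.028
grasp_force: 58.9
```

The gripper holds the knob (28 mm, 59 N). Next I carry nut A over the spindle.

Call:
step_arm --targets "-1 0 0 0.04 0 0 0; -1 0 0 0.1 0 0 0; -1 0 0 0.17 0 0 0; -1 0 0.02 0.24 0 0 0; -1 0 0.06 0.3 0 0 0; -1 0 0.1 0.3 0 0 0; -1 0 0.15 0.3 0 0 0; -1 0 0.2 0.3 0 0 0; -1 -0.005 0.25 0.3 0 0 0; -1 -0.01 0.3 0.3 0 0 0"

```text
clock: 7.75
eef_pos: [0.5571, -0.0203, 0.1975]
tool_rot: [0.977, -0.215, -0.0, 0.0]
ft_force: [0.3, -0.4, -1.6]
grip_width: 0.028
grasp_force: 59.6
```

Call:
step_arm --targets "-1 0 0.05 0 0 0 0; -1 0 0.1 0 0 0 0; -1 0 0.15 0 0 0 0; -1 0 0.2 0 0 0 0; -1 0 0.24 0 0 0 0; -1 0 0.26 0 0 0 0; -1 0 0.27 0 0 0 0; -1 0 0.27 0 0 0 0; -1 0 0.27 0 0 0 0; -1 0 0.27 0 0 0 0"

```text
clock: 8.58
eef_pos: [0.5577, 0.1125, 0.1978]
tool_rot: [0.976, -0.216, -0.0, 0.0]
ft_force: [-0.5, -0.3, -1.6]
grip_width: 0.028
grasp_force: 59.6
```

Run:
```python
from h import *
o=bot.get_obs();print(o["eef_pos"],o["joint_pos"].round(3),o["ft_force"].round(1),o["grip_width"])
s=bot.camera_info("side");im=bot.camera("side");e=o["eef_pos"]
m=yellow(im);cv2.imwrite("pics/s3.png",im[:,:,::-1])
nn,l,st,c=cv2.connectedComponentsWithStats(m)
for k in range(1,nn):
    if st[k,4]>60: print(st[k],c[k].round(1))
print("pred hub top/bottom",proj(s,e+[0,0,.023]),proj(s,e+[0,0,-.047]))
```

```text
[0.5577171  0.11245255 0.19779778] [ 1.990e-01  3.790e-01  1.980e-01  1.390e+00 -1.000e-03 -2.507e+00] [-0.5 -0.3 -1.6] 0.028011945443241357
[274 256  37  33 788] [292.5 271.6]
pred hub top/bottom [243.76066202 129.83249114] [246.44293774 155.0141957 ]
```

Call:
step_arm --targets "-1 -0.001 0.007 -0.02 0 0 0; -1 -0.001 0.007 -0.05 0 0 0; -1 -0.001 0.007 -0.08 0 0 0; -1 -0.001 0.007 -0.1 0 0 0; -1 -0.001 0.007 -0.104 0 0 0; -1 -0.001 0.007 -0.106 0 0 0; -1 -0.001 0.007 -0.108 0 0 0; -1 -0.001 0.007 -0.11 0 0 0"

```text
clock: 9.3
eef_pos: [0.5577, 0.117, 0.1436]
tool_rot: [0.977, -0.215, 0.001, -0.0]
ft_force: [0.8, -0.6, -0.1]
grip_width: 0.0282
grasp_force: 59.7
```

Call:
step_arm --targets "-1 0 0 -0.003 0 0 0; -1 0 0 -0.006 0 0 0; -1 0 0 -0.009 0 0 0; -1 0 0 -0.012 0 0 0"

```text
clock: 9.63
eef_pos: [0.5591, 0.1169, 0.1404]
tool_rot: [0.977, -0.215, 0.003, -0.001]
ft_force: [-1.8, -3.5, 18.0]
grip_width: 0.028
grasp_force: 61.4
```

Contact at 0.1405, so nut A rests on the thread. I turn clockwise while descending slightly.

Call:
step_arm --targets "-1 0 0 0 0 0 -0.15; -1 0 0 -0.001 0 0 -0.3; -1 0 0 -0.002 0 0 -0.45; -1 0 0 -0.004 0 0 -0.6; -1 0 0 -0.006 0 0 -0.75; -1 0 0 -0.008 0 0 -0.9"

```text
clock: 10.13
eef_pos: [0.5596, 0.1125, 0.1398]
tool_rot: [0.84, -0.543, 0.006, 0.001]
ft_force: [-7.6, -17.7, 31.9]
grip_width: 0.0281
grasp_force: 62.6
```

Call:
step_arm --targets "-1 -0.002 -0.004 0.004 0 0 0; -1 -0.003 -0.008 0.005 0 0 0; -1 -0.003 -0.008 0.005 0 0 0"

```text
clock: 10.38
eef_pos: [0.56, 0.1125, 0.1396]
tool_rot: [0.841, -0.54, 0.005, -0.003]
ft_force: [3.4, -3.1, 9.9]
grip_width: 0.028
grasp_force: 61.2
```

Run:
```python
from h import *
o=bot.get_obs();print({k:o[k].round(3) for k in("eef_pos","tool_rot","ft_force","ft_torque","joint_pos")})
s=bot.camera_info("side");im=bot.camera("side");e=o["eef_pos"]
a=cv2.resize(im[90:230,165:305],(400,400),interpolation=cv2.INTER_CUBIC)
w=bot.camera("wrist");b=cv2.resize(w[160:400,200:440],(400,400))
cv2.imwrite("pics/t1.png",np.hstack([a,b])[:,:,::-1])
h=cv2.cvtColor(im,cv2.COLOR_RGB2HSV)[90:230,165:305];m=cv2.inRange(h,(22,100,30),(38,255,255));M=cv2.moments(m,True);print(M["m10"]/M["m00"]+165,M["m01"]/M["m00"]+90,M["m00"],proj(s,e+[0,0,-.012]))
```

```text
{'eef_pos': array([0.56 , 0.112, 0.14 ]), 'tool_rot': array([ 0.841, -0.54 ,  0.005, -0.003]), 'ft_force': array([ 3.396, -3.097,  9.867]), 'ft_torque': array([-0.677, -0.981,  0.031]), 'joint_pos': array([ 0.2  ,  0.401,  0.078,  1.237, -0.002, -1.8  ])}
245.8738738738739 162.47117117117116 1110.0 [248.0245989  162.42586142]
```

View pics/t1.png

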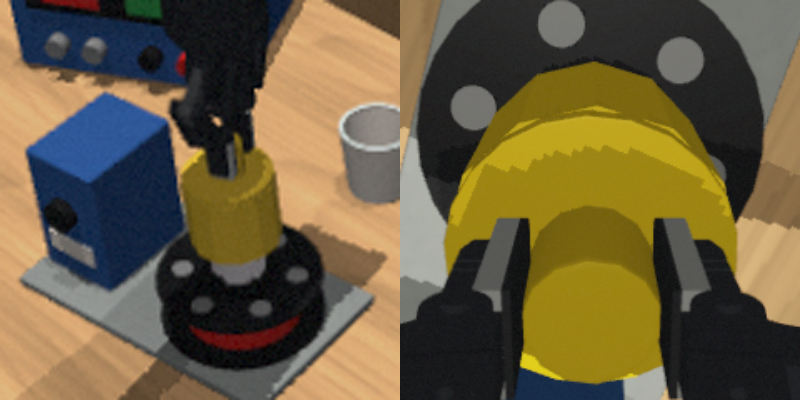

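Call:
step_arm --targets "-1 0 0 0 0 0 -0.15; -1 0 0 -0.001 0 0 -0.3; -1 0 0 -0.002 0 0 -0.45; -1 0 0 -0.003 0 0 -0.6; -1 0 0 -0.004 0 0 -0.75; -1 0 0 -0.005 0 0 -0.9; -1 0 0 -0.005 0 0 -1"

```text
clock: 11.07
eef_pos: [0.5594, 0.115, 0.1375]
tool_rot: [-0.57, 0.822, -0.001, 0.005]
ft_force: [2.4, 2.9, 9.3]
grip_width: 0.028
grasp_force: 62.4
```

Run:
```python
from h import *
o=bot.get_obs();print({k:o[k].round(3) for k in("eef_pos","tool_rot","ft_force","ft_torque","joint_pos")})
```

```text
{'eef_pos': array([0.559, 0.115, 0.138]), 'tool_rot': array([-0.57 ,  0.822, -0.001,  0.005]), 'ft_force': array([2.355, 2.889, 9.302]), 'ft_torque': array([ 0.878, -0.709,  0.316]), 'joint_pos': array([ 0.202,  0.402,  0.074,  1.232,  0.002, -1.011])}
```

Call:
step_arm --targets "-1 0 0 -0.0017 0 0 -0.15; -1 0 0 -0.0034 0 0 -0.3; -1 0 0 -0.005 0 0 -0.45; -1 0 0 -0.0067 0 0 -0.6; -1 0 0 -0.0084 0 0 -0.75; -1 0 0 -0.01 0 0 -0.9; -1 0 0 -0.01 0 0 -0.9"

```text
clock: 11.65
eef_pos: [0.5643, 0.1152, 0.1362]
tool_rot: [-0.249, 0.968, -0.0, 0.011]
ft_force: [6.3, 0.9, 21.2]
grip_width: 0.0267
grasp_force: 56.0
```

Run:
```python
from h import *
o=bot.get_obs();print({k:o[k].round(3) for k in("eef_pos","tool_rot","ft_force","ft_torque","joint_pos")})
```

```text
{'eef_pos': array([0.564, 0.115, 0.136]), 'tool_rot': array([-0.249,  0.968, -0.   ,  0.011]), 'ft_force': array([ 6.33 ,  0.89 , 21.164]), 'ft_torque': array([ 0.193, -1.432, -0.583]), 'joint_pos': array([ 0.201,  0.403,  0.072,  1.217,  0.   , -0.303])}
```

Call:
step_arm --targets "-1 -0.004 0 0.004 0 0 -0.1; -1 -0.006 0 0.004 0 0 -0.25; -1 -0.006 0 0.003 0 0 -0.4; -1 -0.006 0 0.002 0 0 -0.55; -1 -0.006 0 0.001 0 0 -0.7; -1 -0.006 0 0 0 0 -0.85; -1 -0.006 0 0 0 0 -0.85"

```text
clock: 12.23
eef_pos: [0.5592, 0.1148, 0.1349]
tool_rot: [0.081, 0.997, 0.003, 0.008]
ft_force: [4.1, 0.2, 18.4]
grip_width: 0.0001
grasp_force: 11.0
```

Run:
```python
from h import *
o=bot.get_obs();print({k:o[k].round(3) for k in("eef_pos","tool_rot","ft_force","ft_torque","joint_pos")})
```

```text
{'eef_pos': array([0.559, 0.115, 0.135]), 'tool_rot': array([0.081, 0.997, 0.003, 0.008]), 'ft_force': array([ 4.103,  0.242, 18.444]), 'ft_torque': array([ 0.066, -0.841,  0.15 ]), 'joint_pos': array([0.202, 0.398, 0.061, 1.216, 0.   , 0.364])}
```

The fingers slid off the knob, so I lift clear and measure the nut's height from the two views.

Call:
step_arm --targets "-1 0 0 0.03 0 0 0; -1 0 0 0.08 0 0 0; 1 0 0 0.14 0 0 0; 1 0 0 0.16 0 0 0; 1 0 0 0.16 0 0 0; 1 0 0 0.16 0 0 0; 1 0 0 0.16 0 0 0"

```text
clock: 12.82
eef_pos: [0.5516, 0.1131, 0.2062]
tool_rot: [0.079, 0.997, -0.0, -0.001]
ft_force: [0.8, -0.2, -0.8]
grip_width: 0.0605
grasp_force: 0.0
```

```bash
cat >> h.py <<'E'
def ymask(im,roi):
    x0,y0,x1,y1=roi;h=cv2.cvtColor(im,cv2.COLOR_RGB2HSV);m=np.zeros(im.shape[:2],np.uint8)
    m[y0:y1,x0:x1]=cv2.inRange(h,(22,100,30),(38,255,255))[y0:y1,x0:x1];return m
E
python3 - <<'E'
from h import *
o=bot.get_obs();print(o["eef_pos"],o["joint_pos"].round(2))
s=bot.camera_info("side");im=bot.camera("side");cv2.imwrite("pics/s4.png",im[:,:,::-1]);w=bot.camera("wrist");cv2.imwrite("pics/w4.png",w[:,:,::-1]);wi=bot.camera_info("wrist");np.save("w4.npy",wi["pose"])
m=ymask(im,(165,90,305,230));y,x=np.nonzero(m);print("side bbox",x.min(),x.max(),y.min(),y.max())
for yy in range(y.min(),y.max()+1,2):
    q=x[y==yy];print(yy,q.min(),q.max(),len(q))
for h in(.096,.085,.075,.065,.055):
    print(h,"knobtop",proj(s,(.557,.115,h+.1)).round(1),"hubtop",proj(s,(.557,.115,h+.07)).round(1),"under",proj(s,(.557,.115,h)).round(1))
E
```

```text
[0.55162397 0.11312437 0.20618577] [0.2  0.37 0.2  1.41 0.   0.36]
side bbox 222 262 143 185
143 239 242 3
145 230 248 19
147 229 250 22
149 226 252 27
151 225 253 29
153 224 254 31
155 223 255 33
157 222 256 35
159 222 257 36
161 222 258 37
163 223 259 37
165 224 260 37
167 225 261 37
169 226 262 37
171 228 261 34
173 230 261 32
175 230 260 31
177 232 260 29
179 233 257 25
181 234 255 22
183 238 251 14
185 239 239 1
0.096 knobtop [243.7 138.7] hubtop [244.9 149.4] under [247.4 173. ]
0.085 knobtop [244.1 142.6] hubtop [245.3 153.2] under [247.8 176.5]
0.075 knobtop [244.5 146.2] hubtop [245.7 156.7] under [248.2 179.7]
0.065 knobtop [244.9 149.7] hubtop [246.  160.1] under [248.5 182.8]
0.055 knobtop [245.3 153.2] hubtop [246.4 163.4] under [248.9 185.9]
```

Run:
```python
from h import *
im=cv2.imread("pics/s4.png");w=cv2.imread("pics/w4.png")
a=cv2.resize(im[125:205,200:280],(400,400),interpolation=cv2.INTER_CUBIC)
b=cv2.resize(w[60:360,160:460],(400,400))
cv2.imwrite("pics/v10.png",np.hstack([a,b]))
```

```text
(no output)
```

View pics/v10.png

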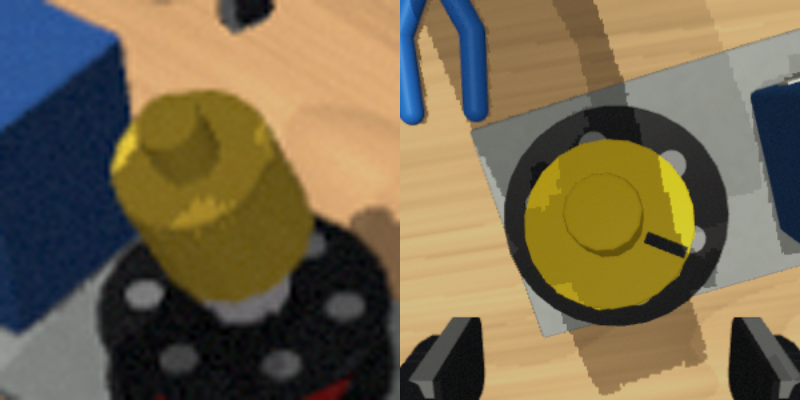

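```bash
cat >> h.py <<'E'
def tri(*vs):
    A=np.zeros((3,3));b=np.zeros(3);L=[]
    for i,uv in vs:
        o,d=ray(i,uv);d=d/np.linalg.norm(d);M=np.eye(3)-np.outer(d,d);A+=M;b+=M@o;L.append((M,o))
    p=np.linalg.solve(A,b);return p,[np.linalg.norm(M@(p-o)).round(4) for M,o in L]
E
python3 - <<'E'
from h import *
s=bot.camera_info("side");i=bot.camera_info("wrist");i["pose"]=np.load("w4.npy");t=bot.camera_info("top")
c=lambda x,y:(x/5+200-.4,y/5+125-.4)
w=lambda x,y:((x-400)*.75+160,y*.75+60)
k,r=tri((s,c(165,120)),(i,w(603,212)));print("knobtop",k,r)
h,r=tri((s,c(192,160)),(i,w(609,224)));print("hubtop",h,r)
d=k-h;print(d,np.linalg.norm(d))
print("underside if axis",h-d/np.linalg.norm(d)*.07)
b=cv2.imread("pics/w4.png");g=w(615,215);print("flange in w4",onz(i,g,.055))
im=bot.camera("top");cv2.imwrite("pics/top5.png",im[:,:,::-1])
E
```

```text
knobtop [0.52491535 0.11576923 0.18735589] [np.float64(0.0005), np.float64(0.0005)]
hubtop [0.53674002 0.11614744 0.15720808] [np.float64(0.0002), np.float64(0.0002)]
[-0.01182468 -0.00037821  0.03014781] 0.03238605419035449
underside if axis [0.56229817 0.1169649  0.09204587]
flange in w4 [0.55488    0.11740101]
```

The nut leans about 21° towards −x and never engaged the thread: it dropped about 4 mm and jammed within a third of a turn, which matches the wrong nut. I regrip it with the tool tilted to match.

Call:
step_arm --targets "1 -0.02 0.005 0.008 0 -0.12 0; 1 -0.04 0.005 0.008 0 -0.25 0; 1 -0.06 0.005 0.008 0 -0.38 0; 1 -0.071 0.005 0.008 0 -0.476 0; 1 -0.071 0.005 0.008 0 -0.476 0; 1 -0.071 0.005 0.008 0 -0.476 0; 1 -0.071 0.005 0.008 0 -0.476 0"

```text
clock: 13.55
eef_pos: [0.5179, 0.1159, 0.2124]
tool_rot: [0.078, 0.979, 0.015, 0.186]
ft_force: [0.6, -0.0, -0.2]
grip_width: 0.0856
grasp_force: 0.0
```

Run:
```python
from h import *
from scipy.spatial.transform import Rotation as R
o=bot.get_obs();z=R.from_quat(o["tool_rot"]).as_matrix()[:,2];print(o["eef_pos"],z,o["grip_width"],((np.array([.545,.1164,.1358])-o["eef_pos"])/.5).round(3))
```

```text
[0.51785807 0.11592965 0.21238735] [ 3.65823443e-01  3.74628477e-04 -9.30684193e-01] 0.08562503664657661 [ 0.054  0.001 -0.153]
```

Call:
step_arm --targets "1 0.012 0 -0.035 0 0 0; 1 0.024 0 -0.07 0 0 0; 1 0.036 0.001 -0.105 0 0 0; 1 0.047 0.001 -0.135 0 0 0; 1 0.053 0.001 -0.15 0 0 0; 1 0.053 0.001 -0.15 0 0 0; 1 0.053 0.001 -0.15 0 0 0"

```text
clock: 14.13
eef_pos: [0.5448, 0.1162, 0.1369]
tool_rot: [0.078, 0.98, 0.015, 0.185]
ft_force: [0.8, -1.0, -0.3]
grip_width: 0.0855
grasp_force: 0.0
```

Call:
step_arm --targets "-1 0 0 0 0 0 0; -1 0 0 0 0 0 0; -1 0 0 0 0 0 0; -1 0 0 0 0 0 0; -1 0 0 0 0 0 0; -1 0 0 0 0 0 0; -1 0 0 0 0 0 0; -1 0 0 0 0 0 0"

```text
clock: 14.8
eef_pos: [0.5447, 0.1163, 0.138]
tool_rot: [0.078, 0.979, 0.015, 0.186]
ft_force: [1.3, -0.5, 5.1]
grip_width: 0.0278
grasp_force: 59.3
```

Call:
step_arm --targets "-1 -0.002 0 0.01 0 0 0; -1 0.002 0 0.02 0 0.08 0.03; -1 0.008 0 0.03 0 0.18 0.06; -1 0.014 0 0.04 0 0.28 0.1; -1 0.02 0 0.05 0 0.38 0.1; -1 0.024 0 0.06 0 0.476 0.1; -1 0.024 0 0.07 0 0.476 0.1; -1 0.024 0 0.08 0 0.476 0.1"

```text
clock: 15.47
eef_pos: [0.5555, 0.116, 0.1747]
tool_rot: [0.041, 0.999, 0.007, -0.003]
ft_force: [-0.5, -0.0, -2.4]
grip_width: 0.0277
grasp_force: 66.7
```

Call:
step_arm --targets "-1 0 0 0.02 0 0 0; -1 0 0 0.04 0 0 0; -1 0 0 0.06 0 0 0; -1 0 0 0.06 0 0 0"

```text
clock: 15.8
eef_pos: [0.5565, 0.1166, 0.211]
tool_rot: [0.041, 0.999, 0.008, 0.003]
ft_force: [0.4, -0.1, -1.6]
grip_width: 0.0272
grasp_force: 66.7
```

Run:
```python
from h import *
o=bot.get_obs();e=o["eef_pos"];print(e,o["tool_rot"].round(3),o["ft_force"].round(1),o["ft_torque"].round(2),o["grip_width"])
s=bot.camera_info("side");im=bot.camera("side");cv2.imwrite("pics/s6.png",im[:,:,::-1])
m=ymask(im,(165,60,305,230));y,x=np.nonzero(m)
for yy in range(y.min(),y.max()+1,4):
    q=x[y==yy];print(yy,q.min(),q.max())
print("hubtop",proj(s,e+[0,0,.023]).round(1),"under",proj(s,e+[0,0,-.047]).round(1))
```

```text
[0.55650607 0.11658666 0.21100035] [0.041 0.999 0.008 0.003] [ 0.4 -0.1 -1.6] [-0.05 -0.06  0.07] 0.027222330529798854
109 238 238
113 234 239
117 234 255
121 228 258
125 227 259
129 227 260
133 228 260
137 228 261
141 229 261
145 230 261
149 231 260
153 232 257
157 239 248
hubtop [241.5 124.3] under [244.3 149.9]
```

The nut is upright again in the hand. I return A to its spot on the mat, unwinding the wrist on the way.

Call:
step_arm --targets "-1 0 -0.04 0 0 0 0.12; -1 0 -0.08 0 0 0 0.25; -1 0 -0.13 0 0 0 0.38; -1 0 -0.18 0 0 0 0.5; -1 0 -0.23 0 0 0 0.62; -1 0 -0.28 0 0 0 0.75; -1 0.005 -0.33 0 0 0 0.87; -1 0.01 -0.38 0 0 0 1; -1 0.01 -0.4 0 0 0 1; -1 0.01 -0.4 0 0 0 1"

```text
clock: 16.68
eef_pos: [0.5602, -0.0859, 0.2068]
tool_rot: [-0.342, 0.94, 0.006, -0.003]
ft_force: [-0.2, 1.3, -1.6]
grip_width: 0.0273
grasp_force: 66.7
```

Call:
step_arm --targets "-1 0 -0.04 -0.02 0 0 0.12; -1 0 -0.08 -0.06 0 0 0.25; -1 0.003 -0.12 -0.1 0 0 0.38; -1 0.003 -0.15 -0.14 0 0 0.5; -1 0.003 -0.17 -0.18 0 0 0.62; -1 0.003 -0.175 -0.22 0 0 0.75; -1 0.003 -0.175 -0.25 0 0 0.87; -1 0.003 -0.175 -0.27 0 0 1; -1 0.003 -0.175 -0.27 0 0 1; -1 0.003 -0.175 -0.27 0 0 1"

```text
clock: 17.52
eef_pos: [0.5617, -0.1698, 0.0715]
tool_rot: [-0.677, 0.736, 0.005, -0.006]
ft_force: [-0.1, 0.6, -1.3]
grip_width: 0.0274
grasp_force: 66.7
```

Call:
step_arm --targets "-1 0 0 -0.02 0 0 0; -1 0 0 -0.034 0 0 0; -1 0 0 -0.036 0 0 0; -1 0 0 -0.038 0 0 0"

```text
clock: 17.85
eef_pos: [0.5627, -0.171, 0.0536]
tool_rot: [-0.677, 0.736, 0.004, -0.005]
ft_force: [-0.4, 2.1, 6.7]
grip_width: 0.0274
grasp_force: 67.5
```

Call:
step_arm --targets "-1 0 0 -0.003 0 0 0; -0.2 0 0 0 0 0 0; 0.2 0 0 0 0 0 0; 1 0 0 0 0 0 0; 1 0 0 0 0 0 0; 1 0 0 0.04 0 0 0; 1 0 0 0.1 0 0 0.1; 1 0 0 0.18 0 0 0.25; 1 0 0 0.26 0 0 0.4; 1 0 0 0.26 0 0 0.4"

```text
clock: 18.68
eef_pos: [0.5668, -0.1728, 0.192]
tool_rot: [0.785, -0.619, 0.003, 0.003]
ft_force: [1.3, 0.1, 2.1]
grip_width: 0.0855
grasp_force: 0.0
```

Run:
```python
from h import *
o=bot.get_obs();e=o["eef_pos"];print(e,o["tool_rot"].round(3),o["joint_pos"].round(2))
s=bot.camera_info("side");im=bot.camera("side")
t=bot.camera_info("top");tp=bot.camera("top");cv2.imwrite("pics/s7.png",im[:,:,::-1])
for n,r in(("A",(315,215,370,285)),("B",(265,250,318,310))):
    m=ymask(im,r);y,x=np.nonzero(m);print(n,x.min(),x.max(),y.min(),y.max())
    m0=ymask(cv2.imread("pics/side0.png")[:,:,::-1].copy(),r);y,x=np.nonzero(m0);print(n,"start",x.min(),x.max(),y.min(),y.max())
```

```text
[ 0.56680863 -0.17277663  0.19201243] [ 0.785 -0.619  0.003  0.003] [-0.29  0.43  0.25  1.39 -0.01 -2.1 ]
A 321 357 226 273
A start 324 360 227 274
B 273 311 256 304
B start 274 311 256 304
```

A stands upright. I go over B and measure it with the wrist camera.

Call:
step_arm --targets "1 -0.05 0.01 0 0 0 0.12; 1 -0.1 0.02 0 0 0 0.25; 1 -0.15 0.03 0 0 0 0.4; 1 -0.2 0.04 0 0 0 0.55; 1 -0.25 0.05 0 0 0 0.7; 1 -0.255 0.052 0 0 0 0.85; 1 -0.255 0.052 0 0 0 0.97; 1 -0.255 0.052 0 0 0 0.97; 1 -0.255 0.052 0 0 0 0.97"

```text
clock: 19.53
eef_pos: [0.4338, -0.1451, 0.1816]
tool_rot: [0.958, -0.286, -0.002, 0.007]
ft_force: [-0.4, -0.6, -1.0]
grip_width: 0.0854
grasp_force: 0.0
```

Run:
```python
from h import *
o=bot.get_obs();e=o["eef_pos"];i=bot.camera_info("wrist");w=bot.camera("wrist");cv2.imwrite("pics/w8.png",w[:,:,::-1])
print(e,o["tool_rot"].round(4),o["joint_pos"].round(3))
p=proj(i,(.435,-.1455,.073));print("pred hub",p,"knob",proj(i,(.435,-.1455,.103)))
u,v=p.astype(int);m=ymask(w,(max(u-85,0),max(v-85,0),u+85,v+85))
c=max(cv2.findContours(m,0,1)[0],key=cv2.contourArea);print(cv2.boundingRect(c),cv2.minEnclosingCircle(c))
g=cv2.medianBlur(cv2.cvtColor(w,cv2.COLOR_RGB2GRAY),3)
print(cv2.HoughCircles(g[v-90:v+90,u-90:u+90],cv2.HOUGH_GRADIENT,1.2,10,param1=60,param2=18,minRadius=20,maxRadius=32)+np.array([u-90,v-90,0]))
```

```text
[ 0.43381682 -0.14510255  0.18159354] [ 0.9582 -0.2858 -0.0024  0.0072] [-0.312  0.169 -0.129  1.278 -0.014 -2.874]
pred hub [310.95514727 227.41447278] knob [311.25740643 237.79616914]
(261, 169, 101, 107) ((311.5, 221.5), 54.208030700683594)
[[[310.6000061  228.80000305  21.07999992]
  [310.6000061  239.6000061   23.12000084]]]
```

Call:
step_arm --targets "1 0.001 -0.001 -0.04 0.016 -0.011 0; 1 0.001 -0.001 -0.1 0.016 -0.011 0; 1 0.001 -0.001 -0.16 0.016 -0.011 0; 1 0.001 -0.001 -0.22 0.016 -0.011 0; 1 0.001 -0.001 -0.255 0.016 -0.011 0; 1 0.001 -0.001 -0.267 0.016 -0.011 0; 1 0.001 -0.001 -0.267 0.016 -0.011 0; 1 0.001 -0.001 -0.267 0.016 -0.011 0; 1 0.001 -0.001 -0.267 0.016 -0.011 0"

```text
clock: 20.33
eef_pos: [0.4366, -0.1463, 0.0506]
tool_rot: [0.959, -0.285, 0.002, -0.0]
ft_force: [0.5, -0.4, -0.1]
grip_width: 0.0855
grasp_force: 0.0
```

Call:
step_arm --targets "-1 0 0 0 0 0 0; -1 0 0 0 0 0 0; -1 0 0 0 0 0 0; -1 0 0 0 0 0 0; -1 0 0 0 0 0 0; -1 0 0 0 0 0 0; -1 0 0 0 0 0 0; -1 0 0 0 0 0 0"

```text
clock: 21.0
eef_pos: [0.4358, -0.1459, 0.05]
tool_rot: [0.959, -0.284, 0.002, -0.0]
ft_force: [-0.4, 1.3, 6.0]
grip_width: 0.0279
grasp_force: 58.9
```

Call:
step_arm --targets "-1 0 0 0.04 0 0 0; -1 0 0 0.1 0 0 0; -1 0 0 0.17 0 0 0; -1 0 0 0.24 0 0 0; -1 0.02 0.04 0.3 0 0 0; -1 0.04 0.09 0.3 0 0 0; -1 0.065 0.14 0.3 0 0 0; -1 0.09 0.19 0.3 0 0 0; -1 0.115 0.24 0.3 0 0 0; -1 0.14 0.29 0.3 0 0 0"

```text
clock: 21.83
eef_pos: [0.505, 0.0003, 0.1986]
tool_rot: [0.959, -0.285, 0.0, 0.0]
ft_force: [-0.1, -1.0, -2.5]
grip_width: 0.0278
grasp_force: 59.9
```

Call:
step_arm --targets "-1 0.02 0.05 0 0 0 0; -1 0.04 0.1 0 0 0 0; -1 0.06 0.15 0 0 0 0; -1 0.08 0.19 0 0 0 0; -1 0.1 0.22 0 0 0 0; -1 0.102 0.234 0 0 0 0; -1 0.102 0.234 0 0 0 0; -1 0.102 0.234 0 0 0 0; -1 0.102 0.234 0 0 0 0"

```text
clock: 22.58
eef_pos: [0.5554, 0.1152, 0.199]
tool_rot: [0.959, -0.285, 0.001, 0.0]
ft_force: [-0.2, 0.5, -3.2]
grip_width: 0.0278
grasp_force: 59.9
```

Run:
```python
from h import *
o=bot.get_obs();e=o["eef_pos"];print(e,o["tool_rot"].round(4),o["joint_pos"].round(3),o["ft_force"].round(1),((np.array([.557,.1155,.145])-e)/.5).round(4))
```

```text
[0.55543587 0.11519853 0.19895562] [ 9.586e-01 -2.848e-01  7.000e-04  5.000e-04] [ 2.050e-01  3.740e-01  1.940e-01  1.390e+00 -1.000e-03 -2.359e+00] [-0.2  0.5 -3.2] [ 0.0031  0.0006 -0.1079]
```

Call:
step_arm --targets "-1 0.002 0.001 -0.03 0 0 0; -1 0.003 0.001 -0.06 0 0 0; -1 0.003 0.001 -0.09 0 0 0; -1 0.003 0.001 -0.105 0 0 0; -1 0.003 0.001 -0.109 0 0 0; -1 0.003 0.001 -0.113 0 0 0; -1 0.003 0.001 -0.116 0 0 0; -1 0.003 0.001 -0.119 0 0 0; -1 0.003 0.001 -0.119 0 0 0"

```text
clock: 23.33
eef_pos: [0.5588, 0.1162, 0.1416]
tool_rot: [0.959, -0.285, 0.003, -0.0]
ft_force: [1.6, -0.5, 3.8]
grip_width: 0.028
grasp_force: 60.5
```

Call:
step_arm --targets "-1 -0.001 0 -0.003 0 0 0; -1 -0.001 0 -0.006 0 0 0; -1 -0.001 0 -0.009 0 0 0; -1 -0.001 0 -0.009 0 0 0"

```text
clock: 23.67
eef_pos: [0.5599, 0.1158, 0.1411]
tool_rot: [0.959, -0.285, 0.006, -0.001]
ft_force: [-2.2, -3.2, 20.8]
grip_width: 0.0278
grasp_force: 62.4
```

Call:
step_arm --targets "-1 -0.002 0 0.004 0 0 -0.15; -1 -0.002 0 0.003 0 0 -0.3; -1 -0.002 0 0.002 0 0 -0.45; -1 -0.002 0 0.001 0 0 -0.6; -1 -0.002 0 -0.001 0 0 -0.75; -1 -0.002 0 -0.003 0 0 -0.9; -1 -0.002 0 -0.003 0 0 -0.9"

```text
clock: 24.25
eef_pos: [0.5582, 0.1171, 0.1366]
tool_rot: [0.8, -0.6, 0.003, -0.002]
ft_force: [0.8, 0.8, 6.8]
grip_width: 0.0281
grasp_force: 60.9
```

Run:
```python
from h import *
o=bot.get_obs();print({k:o[k].round(3) for k in("eef_pos","tool_rot","ft_force","ft_torque","joint_pos")})
```

```text
{'eef_pos': array([0.558, 0.117, 0.137]), 'tool_rot': array([ 0.8  , -0.6  ,  0.003, -0.002]), 'ft_force': array([0.779, 0.779, 6.844]), 'ft_torque': array([ 0.252, -0.396, -0.108]), 'joint_pos': array([ 0.208,  0.405,  0.076,  1.235, -0.002, -1.646])}
```

It descended 4.5 mm in 40° at low force, which is the helix rate. I continue turning.

Call:
step_arm --targets "-1 0 0 -0.0017 0 0 -0.15; -1 0 0 -0.0034 0 0 -0.3; -1 0 0 -0.0051 0 0 -0.45; -1 0 0 -0.0068 0 0 -0.6; -1 0 0 -0.0085 0 0 -0.75; -1 0 0 -0.0102 0 0 -0.9; -1 0 0 -0.0102 0 0 -0.9"

```text
clock: 24.83
eef_pos: [0.5577, 0.1169, 0.1318]
tool_rot: [-0.542, 0.84, -0.002, 0.002]
ft_force: [0.2, 0.4, 8.6]
grip_width: 0.0283
grasp_force: 61.1
```

Run:
```python
from h import *
o=bot.get_obs();print({k:o[k].round(3) for k in("eef_pos","tool_rot","ft_force","ft_torque","joint_pos")})
```

```text
{'eef_pos': array([0.558, 0.117, 0.132]), 'tool_rot': array([-0.542,  0.84 , -0.002,  0.002]), 'ft_force': array([0.244, 0.377, 8.613]), 'ft_torque': array([ 0.199,  0.063, -0.246]), 'joint_pos': array([ 0.208,  0.409,  0.069,  1.227, -0.003, -0.939])}
```

Call:
step_arm --targets "-1 0 0 -0.0016 0 0 -0.15; -1 0 0 -0.0032 0 0 -0.3; -1 0 0 -0.0048 0 0 -0.45; -1 0 0 -0.0064 0 0 -0.6; -1 0 0 -0.008 0 0 -0.75; -1 0 0 -0.0096 0 0 -0.9; -1 0 0 -0.0096 0 0 -0.9"

```text
clock: 25.42
eef_pos: [0.5573, 0.1174, 0.1272]
tool_rot: [-0.218, 0.976, -0.0, 0.001]
ft_force: [-1.6, 0.7, 10.5]
grip_width: 0.0281
grasp_force: 61.3
```

Call:
step_arm --targets "-1 0 0 -0.0016 0 0 -0.15; -1 0 0 -0.0032 0 0 -0.3; -1 0 0 -0.0048 0 0 -0.45; -1 0 0 -0.0064 0 0 -0.6; -1 0 0 -0.008 0 0 -0.75; -1 0 0 -0.0096 0 0 -0.9; -1 0 0 -0.0096 0 0 -0.9"

```text
clock: 26.0
eef_pos: [0.5579, 0.1177, 0.1224]
tool_rot: [0.133, 0.991, 0.001, 0.001]
ft_force: [-0.3, 2.5, 10.2]
grip_width: 0.0277
grasp_force: 61.2
```

Run:
```python
from h import *
o=bot.get_obs();print({k:o[k].round(3) for k in("eef_pos","tool_rot","ft_force","ft_torque","joint_pos")})
```

```text
{'eef_pos': array([0.558, 0.118, 0.122]), 'tool_rot': array([0.133, 0.991, 0.001, 0.001]), 'ft_force': array([-0.32 ,  2.515, 10.189]), 'ft_torque': array([ 0.546,  0.026, -0.043]), 'joint_pos': array([0.207, 0.417, 0.056, 1.206, 0.002, 0.473])}
```

Call:
step_arm --targets "-1 0 0 -0.0016 0 0 -0.15; -1 0 0 -0.0032 0 0 -0.3; -1 0 0 -0.0048 0 0 -0.45; -1 0 0 -0.0064 0 0 -0.6; -1 0 0 -0.008 0 0 -0.75; -1 0 0 -0.0095 0 0 -0.9; -1 0 0 -0.0095 0 0 -0.9"

```text
clock: 26.58
eef_pos: [0.5583, 0.1177, 0.1176]
tool_rot: [0.468, 0.884, 0.003, 0.001]
ft_force: [0.3, 1.5, 9.3]
grip_width: 0.0279
grasp_force: 61.1
```

Call:
step_arm --targets "-1 0 0 -0.0016 0 0 -0.15; -1 0 0 -0.0032 0 0 -0.3; -1 0 0 -0.0048 0 0 -0.45; -1 0 0 -0.0064 0 0 -0.6; -1 0 0 -0.008 0 0 -0.75; -1 0 0 -0.0094 0 0 -0.9; -1 0 0 -0.0094 0 0 -0.9"

```text
clock: 27.17
eef_pos: [0.5582, 0.1174, 0.1129]
tool_rot: [0.745, 0.667, 0.003, 0.0]
ft_force: [-0.1, 0.7, 9.1]
grip_width: 0.0279
grasp_force: 61.1
```

Call:
step_arm --targets "-1 0 0 -0.0016 0 0 -0.15; -1 0 0 -0.0032 0 0 -0.3; -1 0 0 -0.0048 0 0 -0.45; -1 0 0 -0.0064 0 0 -0.6; -1 0 0 -0.008 0 0 -0.75; -1 0 0 -0.0094 0 0 -0.9; -1 0 0 -0.0094 0 0 -0.9"

```text
clock: 27.75
eef_pos: [0.5585, 0.1174, 0.1082]
tool_rot: [0.93, 0.368, 0.004, -0.001]
ft_force: [2.1, -0.2, 9.5]
grip_width: 0.0279
grasp_force: 61.1
```

Run:
```python
from h import *
o=bot.get_obs();print({k:o[k].round(3) for k in("eef_pos","tool_rot","ft_force","ft_torque","joint_pos")})
```

```text
{'eef_pos': array([0.559, 0.117, 0.108]), 'tool_rot': array([ 0.93 ,  0.368,  0.004, -0.001]), 'ft_force': array([ 2.141, -0.249,  9.543]), 'ft_torque': array([ 0.389, -0.157, -0.195]), 'joint_pos': array([2.060e-01, 4.240e-01, 2.800e-02, 1.167e+00, 2.000e-03, 2.593e+00])}
```

About 6 mm remain. I let go, turn the hand back 90°, and regrip.

Call:
step_arm --targets "-1 0 0 0.006 0 0 0; 1 0 0 0.006 0 0 0; 1 0 0 0.006 0 0 0; 1 0 0 0.008 0 0 0; 1 0 0 0.01 0 0 0.15; 1 0 0 0.01 0 0 0.3; 1 0 0 0.01 0 0 0.45; 1 0 0 0.01 0 0 0.6; 1 0 0 0.01 0 0 0.75; 1 0 0 0.01 0 0 0.9"

```text
clock: 28.58
eef_pos: [0.5553, 0.1164, 0.1095]
tool_rot: [0.741, 0.671, -0.0, -0.002]
ft_force: [0.0, 0.3, 0.4]
grip_width: 0.0859
grasp_force: 0.0
```

Call:
step_arm --targets "1 0 0 0 0 0 0.15; 1 0 0 0 0 0 0.3; 1 0 0 0 0 0 0.45; 1 0 0 0 0 0 0.6; 1 0 0 0 0 0 0.75; 1 0 0 0 0 0 0.9; 1 0 0 0 0 0 1; 1 0 0 0 0 0 1; 1 0 0 0 0 0 1"

```text
clock: 29.33
eef_pos: [0.5556, 0.1165, 0.1096]
tool_rot: [0.432, 0.902, -0.0, -0.002]
ft_force: [-0.1, 0.4, -0.1]
grip_width: 0.0857
grasp_force: 0.0
```

Run:
```python
from h import *
o=bot.get_obs();print({k:o[k].round(3) for k in("eef_pos","tool_rot","ft_force","joint_pos","grip_width")})
```

```text
Traceback (most recent call last):
AttributeError: 'float' object has no attribute 'round'
```

Call:
step_arm --targets "1 0.005 0.002 -0.003 0 0 0; 1 0.005 0.002 -0.003 0 0 0; -1 0.005 0.002 -0.003 0 0 0; -1 0.005 0.002 -0.003 0 0 0; -1 0.005 0.002 -0.003 0 0 0; -1 0.005 0.002 -0.003 0 0 0; -1 0.005 0.002 -0.003 0 0 0; -1 0.005 0.002 -0.003 0 0 0; -1 0.005 0.002 -0.003 0 0 0; -1 0.005 0.002 -0.003 0 0 0"

```text
clock: 30.17
eef_pos: [0.5588, 0.1177, 0.1088]
tool_rot: [0.431, 0.902, 0.0, -0.001]
ft_force: [-0.4, -0.0, 2.4]
grip_width: 0.028
grasp_force: 59.0
```

Call:
step_arm --targets "-1 0 0 -0.0026 0 0 -0.15; -1 0 0 -0.0046 0 0 -0.3; -1 0 0 -0.0064 0 0 -0.45; -1 0 0 -0.008 0 0 -0.6; -1 0 0 -0.0096 0 0 -0.75; -1 0 0 -0.011 0 0 -0.9; -1 0 0 -0.011 0 0 -0.9"

```text
clock: 30.75
eef_pos: [0.5596, 0.1176, 0.104]
tool_rot: [0.718, 0.696, 0.001, -0.0]
ft_force: [-0.0, -1.5, 4.2]
grip_width: 0.0276
grasp_force: 59.4
```

Run:
```python
from h import *
o=bot.get_obs();print({k:np.round(o[k],3) for k in("eef_pos","tool_rot","ft_force","ft_torque","joint_pos","grip_width")})
```

```text
{'eef_pos': array([0.56 , 0.118, 0.104]), 'tool_rot': array([ 0.718,  0.696,  0.001, -0.   ]), 'ft_force': array([-0.018, -1.457,  4.216]), 'ft_torque': array([-0.166,  0.131,  0.01 ]), 'joint_pos': array([0.206, 0.434, 0.033, 1.167, 0.002, 1.807]), 'grip_width': np.float64(0.028)}
```

Call:
step_arm --targets "-1 0 0 -0.0012 0 0 -0.1; -1 0 0 -0.0024 0 0 -0.2; -1 0 0 -0.0036 0 0 -0.3; -1 0 0 -0.0048 0 0 -0.4; -1 0 0 -0.0048 0 0 -0.4"

```text
clock: 31.17
eef_pos: [0.5603, 0.1178, 0.1024]
tool_rot: [0.817, 0.576, 0.002, -0.0]
ft_force: [0.0, -1.2, 7.0]
grip_width: 0.0279
grasp_force: 59.6
```

Run:
```python
from h import *
o=bot.get_obs();print({k:np.round(o[k],4) for k in("eef_pos","ft_force","ft_torque","joint_pos","grip_width")})
```

```text
{'eef_pos': array([0.5603, 0.1178, 0.1024]), 'ft_force': array([ 0.0123, -1.2077,  7.0032]), 'ft_torque': array([-0.2149,  0.0669, -0.119 ]), 'joint_pos': array([2.0610e-01, 4.3480e-01, 2.8900e-02, 1.1605e+00, 2.0000e-03,
       2.1201e+00]), 'grip_width': np.float64(0.0279)}
```

Call:
step_arm --targets "-1 0 0 -0.001 0 0 -0.1; -1 0 0 -0.002 0 0 -0.2; -1 0 0 -0.003 0 0 -0.3; -1 0 0 -0.004 0 0 -0.4; -1 0 0 -0.004 0 0 -0.4"

```text
clock: 31.58
eef_pos: [0.5608, 0.1192, 0.102]
tool_rot: [0.897, 0.441, 0.004, -0.001]
ft_force: [-2.0, 1.8, 11.9]
grip_width: 0.0281
grasp_force: 60.6
```

Run:
```python
from h import *
o=bot.get_obs();print({k:np.round(o[k],4) for k in("eef_pos","ft_force","ft_torque","joint_pos","grip_width")})
```

```text
{'eef_pos': array([0.5608, 0.1192, 0.102 ]), 'ft_force': array([-2.0491,  1.761 , 11.9337]), 'ft_torque': array([0.4651, 0.3892, 0.6559]), 'joint_pos': array([0.2069, 0.434 , 0.0265, 1.1555, 0.0041, 2.4345]), 'grip_width': np.float64(0.0281)}
```

It stopped at 0.102 and the torque rose, so the nut is home. I give it a final snug turn, release, and check.

Call:
step_arm --targets "-1 0 0 0 0 0 -0.1; -1 0 0 0 0 0 -0.2; -1 0 0 0 0 0 -0.25; -1 0 0 0.004 0 0 -0.25; -1 0 0 0.007 0 0 -0.25; 0 0 0 0.008 0 0 -0.25; 1 0 0 0.008 0 0 -0.25; 1 0 0 0.008 0 0 -0.25; 1 0 0 0.008 0 0 -0.25"

```text
clock: 32.33
eef_pos: [0.5583, 0.1174, 0.1024]
tool_rot: [0.936, 0.352, 0.0, -0.001]
ft_force: [0.7, 0.3, 0.3]
grip_width: 0.075
grasp_force: 0.0
```

Call:
step_arm --targets "1 0 0 0.04 0 0 0; 1 0 0 0.1 0 0 0; 1 0 0 0.18 0 0 0; 1 0 0 0.26 0 0 0; 1 -0.05 -0.05 0.28 0 0 0; 1 -0.11 -0.11 0.28 0 0 0; 1 -0.17 -0.17 0.28 0 0 0; 1 -0.23 -0.23 0.28 0 0 0; 1 -0.25 -0.25 0.28 0 0 0; 1 -0.25 -0.25 0.28 0 0 0"

```text
clock: 33.17
eef_pos: [0.4307, -0.0095, 0.2433]
tool_rot: [0.937, 0.35, 0.001, -0.001]
ft_force: [-0.3, 0.4, 0.4]
grip_width: 0.0855
grasp_force: 0.0
```

Run:
```python
from h import *
o=bot.get_obs();print(o["eef_pos"],o["ft_force"].round(1))
s=bot.camera_info("side");im=bot.camera("side");cv2.imwrite("pics/s9.png",im[:,:,::-1])
m=ymask(im,(165,90,305,230));y,x=np.nonzero(m);print("bbox",x.min(),x.max(),y.min(),y.max())
for yy in range(y.min(),y.max()+1,4):
    q=x[y==yy];print(yy,q.min(),q.max())
# predicted outline of an upright nut for several underside heights
for hz in(.052,.055,.058,.061):
    P=[proj(s,(.558+r*np.cos(a),.117+r*np.sin(a),hz+z)) for r,z in((.036,0),(.036,.07),(.015,.1)) for a in np.linspace(0,6.28,60)]
    P=np.array(P);print(hz,P.min(0).round(1),P.max(0).round(1))
m=ymask(im,(315,215,370,285));y,x=np.nonzero(m);print("A",x.min(),x.max(),y.min(),y.max())
a0=cv2.imread("pics/side0.png")[:,:,::-1].astype(int);d=(np.abs(a0-im).max(2)>60).astype(np.uint8)
n,l,st,c=cv2.connectedComponentsWithStats(d)
print([tuple(st[k]) for k in range(1,n) if st[k,4]>40])
```

```text
[ 0.43068941 -0.00953768  0.24332381] [-0.3  0.4  0.4]
bbox 230 264 148 195
148 244 247
152 239 251
156 235 256
160 231 261
164 230 262
168 231 262
172 231 262
176 232 264
180 232 264
184 233 263
188 234 262
192 239 257
0.052 [230.4 149.4] [263.9 196.9]
0.055 [230.3 148.4] [263.8 195.9]
0.058 [230.1 147.3] [263.7 195. ]
0.061 [230.  146.3] [263.7 194.1]
A 321 357 226 273
[(np.int32(188), np.int32(32), np.int32(60), np.int32(53), np.int32(1528)), (np.int32(213), np.int32(87), np.int32(24), np.int32(5), np.int32(70)), (np.int32(227), np.int32(107), np.int32(9), np.int32(10), np.int32(63)), (np.int32(188), np.int32(107), np.int32(86), np.int32(54), np.int32(1878)), (np.int32(231), np.int32(153), np.int32(33), np.int32(42), np.int32(1018)), (np.int32(0), np.int32(175), np.int32(40), np.int32(91), np.int32(1692)), (np.int32(38), np.int32(180), np.int32(104), np.int32(142), np.int32(6694)), (np.int32(85), np.int32(213), np.int32(222), np.int32(164), np.int32(8153)), (np.int32(322), np.int32(231), np.int32(16), np.int32(38), np.int32(124)), (np.int32(339), np.int32(240), np.int32(22), np.int32(34), np.int32(119)), (np.int32(274), np.int32(258), np.int32(37), np.int32(46), np.int32(1280)), (np.int32(5), np.int32(308), np.int32(48), np.int32(53), np.int32(502)), (np.int32(16), np.int32(320), np.int32(35), np.int32(46), np.int32(317)), (np.int32(48), np.int32(325), np.int32(26), np.int32(14), np.int32(190)), (np.int32(25), np.int32(341), np.int32(29), np.int32(30), np.int32(533)), (np.int32(0), np.int32(347), np.int32(13), np.int32(25), np.int32(176)), (np.int32(18), np.int32(374), np.int32(46), np.int32(55), np.int32(973)), (np.int32(84), np.int32(378), np.int32(55), np.int32(40), np.int32(532))]
```

Run:
```python
from workcell import bot
print(bot.job_done())
```

```text
the job is handed in; nothing more can be done
None
```

I screwed the nearer yellow nut home on the reel, and the side view puts its underside at flange height to within about 1.5 mm; the other nut jammed on the thread and stands upright on the mat about 4 mm from its starting spot, and I handed the job in at about 33 s.

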